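# Seat the reamer on the citrus juicer

## Robot

A 6-joint arm with a two-finger parallel gripper is mounted at the origin on a cart in front of the work surface, level with it; the furniture and walls round the work are solid. World frame = base frame: x ahead of the robot, y to its left, z up, the work surface at z = 0. Lengths are in m, angles in degrees, forces in N, time in s.
With the tool pointing down it reaches from about 0.3 to 0.875 m from the base axis. Payload 6.4 kg.
Tool frame: the origin (TCP) lies on the centre line of the jaws, within the pads' length; the fingertips stand 11 mm ahead of it and the grasp point (between the pads) lies 8 mm behind it; z points along the fingers, y is the line along which they close (so a half turn about z gives the same grasp; the last joint's range is limited). The gripper opens to 85 mm and grips with 20 to 120 N. Pads are 22 mm wide; open, the fingers measure 114 mm over their backs; the gripper's body (76 mm by 85 mm) begins 54 mm behind the grasp point. The pads swing forward as they close: fully open they stand 13 mm farther back than shut.
Start: joints at [65.014, 10.359, 92.074, -0, 77.567, -11.82], TCP at [0.131, 0.56, 0.242] pointing down, gripper open.
Joint ranges: [-171.53, 171.53], [-51.25, 118.39], [17.06, 147.69], [-65.23, 245.23], [0, 150.52], [-178.68, 178.68]. Speed limits (degrees/s): [147.25, 147.25, 172.46, 180, 180, 180].

## Interface

Orientations are given as [roll, pitch, yaw] about the fixed x, y, z axes, in that order (R = Rz(yaw) Ry(pitch) Rx(roll)).
In Python, from bench import sensors, eyes, job, spotter gives the robot as it stands.
- The arm moves only by the tool carry_out, never from a script. Its argument "rows" is a list of rows, each a list of 3 entries, a list of its own where there are three numbers: the closure, from 0 (fully open) to 1 (shut), then the shift along the tool's x, y, z in m, then the turn about the tool's z in degrees. A call has exactly 10 rows; each row shifts and turns the commanded pose from where the row before left it, along the tool's axes as they then stand; what a row does not reach is not made up. A row lasts 1/12 s, in which the tool goes at most 41.7 mm and 7.16 degrees, less where a joint would pass 70% of its speed; a pose out of reach is approached as far as the arm can. A call is refused whole if a number of a shift passes 0.0417 or a number of a turn 7.16, either way. A call with a gripper value outside its range is refused whole. The fingers move at their own pace and stop on an object; the grip force is fixed at half the most. Time passes only in rows, so rows that do not move let the fingers close, or fill a call up. It gives the time, the measured TCP pose, the force, the opening and the grip force at its end, in the units of the state.
- sensors.read_state(): the state, without advancing time (a new reading comes with each control period).
- eyes.grab_frame(name): name is "scene" or "top" or "wrist"; returns the picture (384x512x3 uint8, red, green, blue); there is no depth.
- eyes.camera_params(name): a dict with "mtx" (3x3 intrinsics, pixels), "R" (3x3) and "t" (3): a world point X has camera coordinates R X + t; the wrist camera has in their place "tool_from_camera" (4x4, takes a point from camera to tool coordinates, whose origin is the TCP and whose axes are the flange's). Camera axes: x right, y down, z forward; pixel columns grow to the right and rows downward; lengths in m; the calibration is good to about 2 mm. A picture is of the moment at which its call begins: read the wrist's pose just before it. camera_params takes no time and is no camera call.
- job.hand_in(): hands the job in; it is judged then, once.
Trained networks look in the newest picture that a camera, given by its name, has taken for a name from the list of things; names that differ only in an ending like _2 or _b are one class to them, and where a whole thing is asked for, a point or a joint stands for the part that bears it (a point fixed in the world has none). Each returns a list of dicts, best first, with "score" (0 to 1); they miss things now and then, are a little off and sometimes report something else, mostly with a low value. They report only what shows in the picture. A call takes as long as a camera call. They do not tell look-alikes from the thing itself.
- spotter.silhouettes(target, camera): "region" (384x512 bool, what is visible of it) and "xy" ([column, row] in pixels, amid what is visible of it).
The state is a dict: "time": time; "qpos": joint angles; "dq": joint speeds; "joint_torque": joint torques, N m; "tool_pos": TCP position; "eef_rot": TCP orientation; "wrist_force": force on the tool from outside, world axes, zero at the start; "wrist_torque": the same for the moment, N m; "opening": finger opening in m; "gripper_force": force on a finger pad.
Only numpy, scipy, OpenCV 4.12 (cv2) and the standard library are available. Lean on these libraries where they do the work, as an engineer would, in place of code of your own. Each camera call takes 0.05 s, during which the arm holds its last target. There are 200 camera calls.

## Task

Take the orange reamer out of its wooden stand and fit it to the citrus juicer: put its tapered shank into the drive spindle, turn it until the slot under its flange drops over the spindle's two dogs, then press it down past the spring catch until it is fully home, and let go. Be gentle: never push hard while it still rides on the dogs; a light hand (some 20 N) is always enough. Leave the mug, the spice jar and the salt mill where they are.

Things in the scene. Friction and masses are not known exactly. Their poses are not given: they have to be found in the camera images.
- reamer: Loose upright reamer, 0.11 to 0.22 kg, 126 mm tall; origin at the bottom of its shank, z up its axis. Heights from there: stud with a ball end of radius 5 mm to 15 mm; steel taper, radius 7.9 mm at 15 mm to 13.4 mm at 53 mm; grey flange of radius 30 mm, 53 to 68 mm; orange grip block 68 to 102 mm; ribbed orange dome 35 mm wide, 102 to 126 mm. Yaw within 0.5 rad of the stand's.
- reamer_seat (a point): On the reamer's axis in the plane of the flange's underside, 53 mm above its origin; meets juicer_mouth when home. The flange's underside has one straight slot right across it along the reamer's y axis, 11.5 mm wide and 10.5 mm deep, which must go over both dogs.
- reamer_grip (a point): Where to grip the reamer: on its axis, 90 mm above its origin, 22 mm above the flange's top. The orange block here is 36 mm wide along the reamer's x axis (two flat faces) and 42 mm along its y axis.
- juicer: White citrus juicer base, fixed. Origin at the centre of its underside, z up. Foot of radius 72 mm up to 42 mm height, tower of radius 44 mm up to 94 mm; in the tower an aluminium drive spindle of radius 30 mm whose flat top is at 100 mm. The spindle is braked and hardly turns.
- juicer_mouth (a point): Centre of the spindle's bore at its flat top, 100 mm above the worktop; its axes are the juicer's, not the spindle's. The bore is a taper of radius 14 mm here and 8.5 mm at 38 mm depth, open below.
- juicer_dogs (a point): On the axis, level with the tops of the two opposite orange drive dogs, 10 mm above juicer_mouth. Each dog is 8 mm wide, and spans 17 to 28 mm from the axis. The line through both lies anywhere within 0.6 rad of the juicer's y axis and is not measured. Unaligned, the flange rides on them 10 mm short of home; with a play of 0.06 rad either side the slot drops over them.
- juicer_catch (a point): Spring catch on the axis, 45 mm below juicer_mouth. With the slot over the dogs the reamer sinks only until its stud meets the catch, 7 mm short of home; 10 to 15 N of push takes it past, and from 3 mm short of home the catch draws it home and keeps it. Turning on the dogs needs 3 to 8 N. Over 60 N on the reamer, all its contacts summed (the catch's own squeeze is 25 N), is forbidden.
- stand: Turned wooden stand of radius 42 mm and height 62 mm, fixed, with an upright round hole of radius 15.5 mm in which the shank hangs; the flange rests on its top. Origin at the centre of its underside.
- mug: Green and white mug, about 80 mm wide and 100 mm tall, loose bystander. Origin at the centre of its underside.
- spice_jar: Glass spice jar with a black cap, 41 mm wide and 105 mm tall, loose bystander. Origin at the centre of its underside.
- salt_mill: Small grey salt mill, 44 mm wide and 90 mm tall, loose bystander. Origin at the centre of its underside.
There are look-alikes about, which are no part of the job. Leave any pink or purple look-alike of the reamer alone. Leave any turquoise look-alike of the stand alone.

How it is judged (in metres and radians):
On the way, in this order (a step that is already met when the one before it is completed fails the run):
1. the reamer is lifted clear of the stand (z of reamer_seat in the frame of stand above 0.12 m), for 0.1 s.
2. the reamer is home on the spindle, slot over the dogs (z of reamer_seat in the frame of juicer_mouth below 0.002 m and horizontal distance between reamer_seat and juicer_mouth below 0.004 m and angle between reamer's own z axis and vertical below 0.06 rad), for 0.2 s.
At the end, for the whole second after the job is handed in: The reamer stands at rest in the juicer: its flange's underside is less than 2 mm above the spindle's top face (possible only with the slot over both dogs and the catch snapped), within 4 mm of the bore's axis, tilted less than 0.06 rad, and nothing touches it but the juicer (all of step 2 and linear speed of reamer below 0.02 m/s).
It fails at once if the reamer is forced against the juicer with more than 60 N (contact force between reamer and juicer above 60 N).
It fails at once if the mug is moved by more than 30 mm (distance of mug from where it was at the start of the episode above 0.03 m).
It fails at once if the spice jar is moved by more than 30 mm (distance of spice_jar from where it was at the start of the episode above 0.03 m).
It fails at once if the salt mill is moved by more than 30 mm (distance of salt_mill from where it was at the start of the episode above 0.03 m).
It also fails if it takes over 61 s, if anything falls off the work surface, if the arm or the gripper's body presses on something with over 40 N, if the wrist force passes 120 N, or if a joint passes its speed limit or range.

## Working session

There is one attempt and no reset: what is moved stays moved. The work goes in short steps, Python scripts to look and compute and a tool call to move; the robot and the scene stay as the last step left them, time stands still between calls to the robot, and variables do not carry over. Pictures are saved under pics/ and viewed, at most 10 in all, crops included, and the job is handed in when it is done.

Besides the shell and the picture viewer there is one more tool, called after "Request:" as name([rows], argument=value, ...), one row to a line, values as JSON. carry_out: Moves the arm, as the interface text tells. Its arguments: {"type":"object","properties":{"rows":{"type":"array"}},"required":["rows"]}

```bash
mkdir -p pics; ls
cat > h.py <<'E'
import numpy as np, cv2
from bench import sensors, eyes, job, spotter
def proj(c,X):
    p=eyes.camera_params(c);v=np.array(p["R"])@np.array(X)+np.array(p["t"]);v=np.array(p["mtx"])@v;return v[:2]/v[2]
def ray(c,uv):
    p=eyes.camera_params(c);R=np.array(p["R"]);t=np.array(p["t"])
    return -R.T@t, R.T@np.linalg.inv(p["mtx"])@np.array([uv[0],uv[1],1.])
def atz(c,uv,z):
    o,d=ray(c,uv);return o+d*(z-o[2])/d[2]
def save(img,n): cv2.imwrite("pics/"+n,cv2.cvtColor(img,cv2.COLOR_RGB2BGR))
E
python3 - <<'E'
from h import *
print(sensors.read_state())
ims=[eyes.grab_frame(c) for c in("scene","top")]
for c,i in zip(("scene","top"),ims):
    save(i,c+"1.png")
    print(c,ray(c,(256,192))[0])
    for n in("reamer","juicer","stand","mug","spice_jar","salt_mill"):
        for r in spotter.silhouettes(n,c)[:3]:
            ys,xs=np.where(r["region"]);print(c,n,round(r["score"],2),r["xy"],xs.min(),xs.max(),ys.min(),ys.max(),atz(c,r["xy"],.1).round(3))
E
```

```text
pics
{'time': 0.0, 'qpos': array([ 6.50140343e+01,  1.03997673e+01,  9.21328563e+01,  9.33036279e-04,
        7.75669127e+01, -1.18218876e+01]), 'dq': array([ 0.03243471,  0.00935126, -0.01458825,  0.03064451,  0.01383217,
        0.03789411]), 'joint_torque': array([-4.12118179e-04, -4.44865251e+01, -3.51334226e+01, -1.79168856e-04,
        9.04074346e-03, -1.82702058e-05]), 'tool_pos': array([0.13071452, 0.5593942 , 0.24139488]), 'eef_rot': array([-1.79902761e+02, -2.12834869e-02,  1.66835702e+02]), 'wrist_force': array([-0.18869471, -0.52506422, -0.00730854]), 'wrist_torque': array([ 0.03605203,  0.03197364, -0.06728905]), 'gripper_force': 0.0, 'opening': 0.08517038770959198}
scene [-0.05837887 -0.47487976  0.58611871]
scene reamer 0.77 [248.4, 218.2] 236 262 198 232 [ 0.456 -0.085  0.1  ]
scene reamer 0.73 [175.1, 221.4] 163 187 200 242 [0.353 0.04  0.1  ]
scene reamer 0.69 [217.9, 198.1] 207 230 182 222 [0.478 0.023 0.1  ]
scene juicer 0.57 [328.3, 290.0] 292 363 251 325 [ 0.368 -0.324  0.1  ]
scene stand 0.98 [249.4, 241.3] 233 266 222 256 [ 0.394 -0.134  0.1  ]
scene stand 0.9
[... 438 characters left out ...]
1  1.43804574]
top reamer 0.96 [256.1, 207.8] 247 267 198 220 [ 0.473 -0.073  0.1  ]
top reamer 0.62 [202.0, 239.5] 193 214 232 253 [0.386 0.071 0.1  ]
top reamer 0.59 [214.7, 199.1] 206 226 189 208 [0.495 0.038 0.1  ]
top juicer 0.82 [335.3, 223.3] 311 361 201 250 [ 0.432 -0.287  0.1  ]
top stand 0.57 [154.6, 239.1] 140 172 224 252 [0.387 0.197 0.1  ]
top stand 0.54 [252.3, 213.5] 243 271 196 224 [ 0.457 -0.063  0.1  ]
top mug 0.92 [232.7, 141.4] 220 246 120 160 [ 0.655 -0.008  0.1  ]
top mug 0.34 [258.6, 208.5] 247 267 198 219 [ 0.471 -0.08   0.1  ]
top spice_jar 0.63 [266.4, 154.6] 260 275 144 164 [ 0.619 -0.101  0.1  ]
top salt_mill 0.52 [188.4, 149.2] 179 193 140 157 [0.632 0.112 0.1  ]
```

Run:
```python
import cv2,numpy as np
a=cv2.imread("pics/scene1.png")[150:340,110:380];b=cv2.imread("pics/top1.png")[110:270,130:380]
a=cv2.resize(a,(400,281),interpolation=2);a=cv2.resize(cv2.imread("pics/scene1.png")[150:340,110:380],None,fx=2.0,fy=2.0,interpolation=2)
b=cv2.resize(b,None,fx=1.3,fy=1.3)
b=cv2.resize(cv2.imread("pics/top1.png")[110:260,130:380],(540,220*1+0),interpolation=2) if 0 else cv2.resize(cv2.imread("pics/top1.png")[180:270,130:380],None,fx=2.16,fy=2.16,interpolation=2)
print(a.shape,b.shape);cv2.imwrite("pics/v1.png",np.vstack([a,b]))
```

```text
(380, 540, 3) (194, 540, 3)
```

View pics/v1.png

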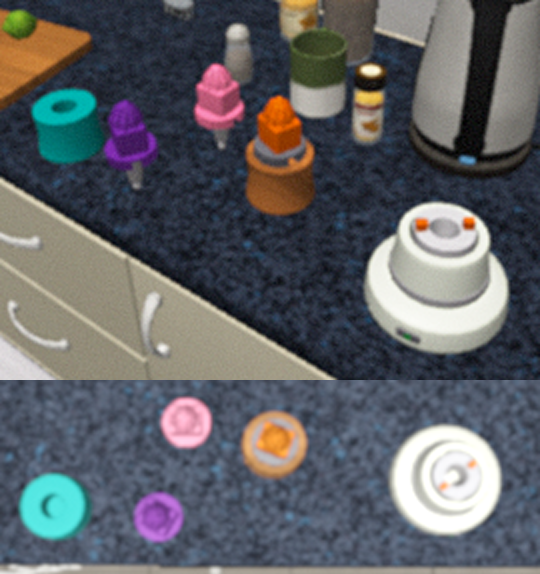

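The orange reamer stands in the wooden stand (top ≈ 256,208). The juicer is at top ≈ 336,225, with both orange dogs visible. I'll leave the pink, purple and turquoise look-alikes alone.

```bash
cat >> h.py <<'E'
def hsv(im,lo,hi): return cv2.inRange(cv2.cvtColor(im,cv2.COLOR_RGB2HSV),lo,hi)
def blobs(m,mina=3):
    n,l,s,c=cv2.connectedComponentsWithStats(m);return [(s[i][4],c[i].round(2),s[i][:4]) for i in range(1,n) if s[i][4]>=mina]
E
python3 - <<'E'
from h import *
for c in("top","scene"):
    im=cv2.cvtColor(cv2.imread(f"pics/{c}1.png"),cv2.COLOR_BGR2RGB)
    m=hsv(im,(3,150,150),(14,255,255))
    for b in blobs(m,4): 
        if 190<b[1][0]<380 and 150<b[1][1]<300: print(c,b,atz(c,b[1],.11)[:2].round(4),atz(c,b[1],.1)[:2].round(4))
# juicer foot and tower from top
print("foot",atz("top",(336,225.5),.03), "proj dbg", proj("top",(0.43,-.28,.1)))
r=[r for r in [spotter.silhouettes("juicer","top")][0]][:1] if 0 else None
p=eyes.camera_params("wrist");print(p)
E
```

```text
top (np.int32(8), array([258.5 , 201.88]), array([255, 200,   8,   4], dtype=int32)) [ 0.4876 -0.0795] [ 0.4887 -0.0798]
top (np.int32(4), array([251.5, 204.5]), array([251, 203,   2,   4], dtype=int32)) [ 0.4804 -0.0607] [ 0.4815 -0.0609]
scene (np.int32(340), array([247.86, 210.76]), array([239, 198,  21,  29], dtype=int32)) [ 0.4668 -0.0759] [ 0.4778 -0.0676]
scene (np.int32(157), array([250.79, 230.34]), array([234, 221,  33,  16], dtype=int32)) [ 0.4141 -0.1225] [ 0.4241 -0.1151]
scene (np.int32(6), array([241.67, 251.67]), array([241, 251,   3,   3], dtype=int32)) [ 0.3511 -0.1466] [ 0.3597 -0.1397]
scene (np.int32(25), array([344., 261.]), array([342, 259,   5,   5], dtype=int32)) [ 0.4409 -0.3194] [ 0.4514 -0.3161]
scene (np.int32(27), array([320.41, 261.93]), array([318, 260,   6,   5], dtype=int32)) [ 0.4132 -0.2843] [ 0.4231 -0.2803]
foot [ 0.43101236 -0.30177855  0.03      ] proj dbg [332.82800073 224.19877321]
{'mtx': array([[283.44718585,   0.        , 259.22112659],
       [  0.        , 283.44718585, 191.09934691],
       [  0.        ,   0.        ,   1.        ]]), 'tool_from_camera': array([[ 2.44155071e-04, -9.61431189e-01, -2.75045469e-01,
         7.06577304e-02],
       [ 9.99999896e-01,  1.29043759e-04,  4.36612723e-04,
         3.35478367e-04],
       [-3.84280188e-04, -2.75045547e-01,  9.61431120e-01,
        -1.32131894e-01],
       [ 0.00000000e+00,  0.00000000e+00,  0.00000000e+00,
         1.00000000e+00]])}
```

Request:
carry_out([
  [0,[-0.0235,-0.027,0],0],
  [0,[-0.0235,-0.027,0],0],
  [0,[-0.0235,-0.027,0],0],
  [0,[-0.0235,-0.027,0],0],
  [0,[-0.0235,-0.027,0],0],
  [0,[-0.0235,-0.027,0],0],
  [0,[-0.0235,-0.027,0],0],
  [0,[-0.0235,-0.027,0],0],
  [0,[-0.0235,-0.027,0],0],
  [0,[-0.0235,-0.027,0],0],
])

```text
time: 1.53
tool_pos: [0.2987, 0.242, 0.2426]
eef_rot: [180.0, 0.1, 166.9]
wrist_force: [1.0, -0.1, 0.1]
opening: 0.0853
gripper_force: 0.0
```

Request:
carry_out([
  [0,[-0.0235,-0.027,0],0],
  [0,[-0.0235,-0.027,0],0],
  [0,[-0.0235,-0.027,0],0],
  [0,[-0.0235,-0.027,0],0],
  [0,[-0.0235,-0.027,0],0],
  [0,[-0.0235,-0.027,0],0],
  [0,[-0.0235,-0.027,0],0],
  [0,[-0.0235,-0.027,0],0],
  [0,[-0.0235,-0.027,0],0],
  [0,[0,0,0],0],
])

```text
time: 2.37
tool_pos: [0.4513, -0.0464, 0.2428]
eef_rot: [-179.9, 0.2, 166.6]
wrist_force: [-0.1, 0.1, 0.2]
opening: 0.0851
gripper_force: 0.0
```

```bash
cat >> h.py <<'E'
from scipy.spatial.transform import Rotation as Ro
def wcam(st=None):
    st=st or sensors.read_state();T=np.eye(4);T[:3,:3]=Ro.from_euler("xyz",st["eef_rot"],degrees=True).as_matrix();T[:3,3]=st["tool_pos"]
    return T@np.array(eyes.camera_params("wrist")["tool_from_camera"])
def watz(T,uv,z):
    d=T[:3,:3]@np.linalg.inv(eyes.camera_params("wrist")["mtx"])@np.array([uv[0],uv[1],1.]);o=T[:3,3];return (o+d*(z-o[2])/d[2])[:2]
def wproj(T,X):
    v=np.array(eyes.camera_params("wrist")["mtx"])@(T[:3,:3].T@(np.array(X)-T[:3,3]));return v[:2]/v[2]
E
python3 - <<'E'
from h import *
s=sensors.read_state();T=wcam(s);im=eyes.grab_frame("wrist");save(im,"w1.png");np.save("T1.npy",T)
print(s["time"],s["tool_pos"],s["eef_rot"],s["qpos"])
r=spotter.silhouettes("reamer","wrist")
for q in r[:3]: print(q["score"],q["xy"],watz(T,q["xy"],.11))
E
```

```text
2.3667 [ 0.45126728 -0.04641773  0.24278851] [-1.79883662e+02  1.50440686e-01  1.66568598e+02] [-2.08560641e+01 -5.88367711e+00  1.08831252e+02 -9.84900693e-02
  7.68882311e+01 -9.74023041e+01]
0.86 [344.8, 200.0] [0.48491277 0.03201223]
0.82 [240.2, 202.8] [ 0.4639655  -0.06850481]
0.82 [359.1, 81.9] [0.3801965  0.06050015]
```

View pics/w1.png

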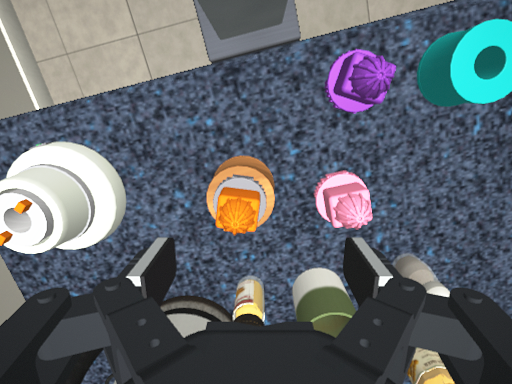

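The wrist view shows the orange reamer at about (240,205), with the juicer and its dogs on the left. I'll zoom in to get the block's yaw.

Run:
```python
import cv2
b=cv2.imread("pics/w1.png");cv2.imwrite("pics/c1.png",cv2.resize(b[150:240,200:280],None,fx=6.6,fy=6.6,interpolation=cv2.INTER_CUBIC))
```

```text
(no output)
```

View pics/c1.png

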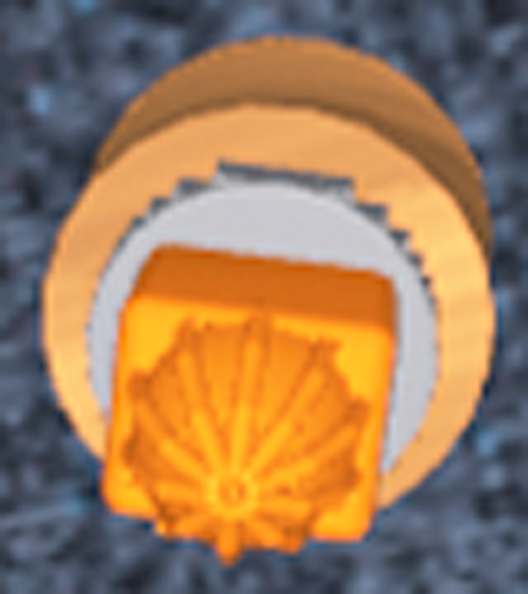

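Run:
```python
from h import *
T=np.load("T1.npy")
P=[watz(T,(200+u/6.6-.4,150+v/6.6-.4),.111) for u,v in((130,297),(392,330),(365,540),(105,512))]
P=np.array(P);print(P.round(4),P.mean(0))
for i in range(4):
    d=P[(i+1)%4]-P[i];print(np.linalg.norm(d).round(4),np.degrees(np.arctan2(d[1],d[0])).round(1))
u,v=232,490;print("tip",watz(T,(200+u/6.6-.4,150+v/6.6-.4),.135))
ys,xs=np.where(hsv(cv2.cvtColor(cv2.imread("pics/w1.png"),cv2.COLOR_BGR2RGB),(0,0,0),(1,1,1))>0)
for c,(u,v) in dict(L=(44,300),R=(495,300)).items(): print(c,watz(T,(200+u/6.6-.4,150+v/6.6-.4),.062))
# juicer dogs in wrist
im=cv2.cvtColor(cv2.imread("pics/w1.png"),cv2.COLOR_BGR2RGB)
for b in blobs(hsv(im,(3,150,150),(18,255,255)),8):
    if b[1][0]<60: print(b,watz(T,b[1],.107))
```

```text
[[ 0.4508 -0.086 ]
 [ 0.4647 -0.0497]
 [ 0.4966 -0.0615]
 [ 0.4829 -0.099 ]] [ 0.47376015 -0.07405051]
0.0389 69.1
0.034 -20.4
0.0399 -110.0
0.0346 158.0
tip [ 0.47466302 -0.07468687]
L [ 0.46058745 -0.11133369]
R [ 0.47883737 -0.03466195]
(np.int32(62), array([ 24.47, 204.06]), array([ 19, 200,  13,  14], dtype=int32)) [ 0.41633318 -0.27871388]
(np.int32(68), array([  4.81, 236.06]), array([  0, 231,  12,  15], dtype=int32)) [ 0.44365959 -0.31436871]
```

Request:
carry_out([
  [0,[0,0,0],7],
  [0,[0,0,0],7],
  [0,[0,0,0],7],
  [0,[0,0,0],7],
  [0,[0,0,0],7],
  [0,[0,0,0],7],
  [0,[0,0,0],7],
  [0,[0,0,0],7],
  [0,[0,0,0],7],
  [0,[0,0,0],7],
])

```text
time: 3.3
tool_pos: [0.4483, -0.0397, 0.2424]
eef_rot: [180.0, -0.0, 96.6]
wrist_force: [-0.6, 0.0, -0.3]
opening: 0.0856
gripper_force: 0.0
```

Request:
carry_out([
  [0,[0,0,0],7],
  [0,[0,0,0],7],
  [0,[0,0,0],7],
  [0,[0,0,0],6.3],
  [0,[0,0,0],0],
  [0,[0,0,0],0],
  [0,[0,0,0],0],
  [0,[0,0,0],0],
  [0,[0,0,0],0],
  [0,[0,0,0],0],
])

```text
time: 4.13
tool_pos: [0.4488, -0.0412, 0.2423]
eef_rot: [-180.0, -0.0, 69.6]
wrist_force: [0.6, 0.1, -0.3]
opening: 0.0858
gripper_force: 0.0
```

```bash
cat >> h.py <<'E'
def delta(xy):
    s=sensors.read_state();R=Ro.from_euler("xyz",s["eef_rot"],degrees=True).as_matrix()
    return R.T@(np.array([*xy,s["tool_pos"][2]])-s["tool_pos"])
E
python3 - <<'E'
from h import *
s=sensors.read_state();T=wcam(s);im=eyes.grab_frame("wrist");save(im,"w2.png");np.save("T2.npy",T)
print(s["time"],s["tool_pos"],s["eef_rot"],s["qpos"]);print(delta((.474,-.0745)))
print(wproj(T,(.474,-.0745,.111)))
b=cv2.imread("pics/w2.png");u,v=wproj(T,(.474,-.0745,.1)).astype(int)
cv2.imwrite("pics/c2.png",cv2.resize(b[max(0,v-50):v+50,max(0,u-50):u+50],None,fx=5.5,fy=5.5,interpolation=cv2.INTER_CUBIC));print(u,v)
E
```

```text
4.1333 [ 0.44883765 -0.04123591  0.24228473] [-1.79998728e+02 -3.94202546e-04  6.95906029e+01] [-2.03999392e+01 -6.16787051e+00  1.09147992e+02  4.04752647e-04
  7.70211499e+01  9.36696018e-03]
[-2.23219238e-02  3.51580106e-02 -1.60758456e-06]
[295.92272904 207.85177155]
294 204
```

View pics/c2.png

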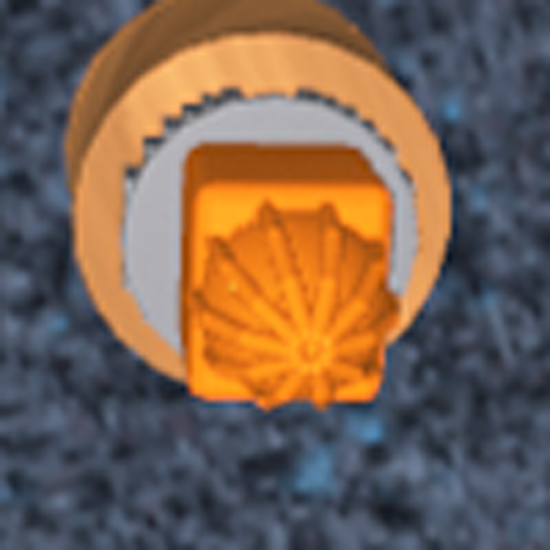

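The view is aligned: the block faces are square to the jaws and the projected centre matches. Next I move over it and go down.

Request:
carry_out([
  [0,[-0.0075,0.0117,0],0],
  [0,[-0.0075,0.0117,0],0],
  [0,[-0.0073,0.0117,0],0],
  [0,[0,0,0.014],0],
  [0,[0,0,0.014],0],
  [0,[0,0,0.014],0],
  [0,[0,0,0.014],0],
  [0,[0,0,0.014],0],
  [0,[0,0,0],0],
  [0,[0,0,0],0],
])

```text
time: 5.02
tool_pos: [0.474, -0.0752, 0.1717]
eef_rot: [-179.9, -0.0, 69.5]
wrist_force: [1.2, -0.6, 0.7]
opening: 0.0849
gripper_force: 0.0
```

Run:
```python
from h import *
s=sensors.read_state();print(s["time"],s["tool_pos"],s["eef_rot"],delta((.474,-.0745)))
```

```text
5.0167 [ 0.47398496 -0.07524697  0.17166436] [-1.79888263e+02 -6.26245796e-04  6.94834628e+01] [ 7.04864573e-04 -2.47710287e-04  4.90784428e-07]
```

Down 79 mm to z 0.093, then close.

Request:
carry_out([
  [0,[0.0007,0,0.016],0],
  [0,[0,0,0.016],0],
  [0,[0,0,0.016],0],
  [0,[0,0,0.015],0],
  [0,[0,0,0.01],0],
  [0,[0,0,0.006],0],
  [0,[0,0,0],0],
  [0,[0,0,0],0],
  [1,[0,0,0],0],
  [1,[0,0,0],0],
])

```text
time: 5.85
tool_pos: [0.475, -0.0741, 0.0943]
eef_rot: [179.9, 0.0, 69.5]
wrist_force: [0.1, -0.3, 0.9]
opening: 0.064
gripper_force: 0.0
```

Request:
carry_out([
  [1,[0,0,0],0],
  [1,[0,0,0],0],
  [1,[0,0,0],0],
  [1,[0,0,0],0],
  [1,[0,0,0],0],
  [1,[0,0,0],0],
  [1,[0,0,0],0],
  [1,[0,0,0],0],
  [1,[0,0,0],0],
  [1,[0,0,0],0],
])

```text
time: 6.68
tool_pos: [0.4749, -0.0741, 0.0941]
eef_rot: [179.9, 0.0, 69.5]
wrist_force: [-0.4, 1.0, 6.5]
opening: 0.0349
gripper_force: 61.1
```

Request:
carry_out([
  [1,[0,0,-0.008],0],
  [1,[0,0,-0.014],0],
  [1,[0,0,-0.015],0],
  [1,[0,0,-0.015],0],
  [1,[0,0,-0.015],0],
  [1,[0,0,-0.015],0],
  [1,[0,0,-0.015],0],
  [1,[0,0,-0.015],0],
  [1,[0,0,-0.013],0],
  [1,[0,0,0],0],
])

```text
time: 7.52
tool_pos: [0.4752, -0.0742, 0.2209]
eef_rot: [179.8, 0.0, 69.5]
wrist_force: [-0.5, -0.6, -0.8]
opening: 0.0348
gripper_force: 60.4
```

Run:
```python
from h import *
s=sensors.read_state();print(s["time"],s["tool_pos"],s["eef_rot"],s["wrist_force"],s["opening"],delta((.430,-.3005)),s["qpos"])
im=eyes.grab_frame("scene");save(im,"s2.png");w=eyes.grab_frame("wrist")
a=cv2.resize(im[130:330,130:400],(540,400));b=cv2.resize(w,(400,300))[:, :]
save(a,"s2c.png")
```

```text
7.5167 [ 0.47524694 -0.07421217  0.22089496] [1.79776546e+02 1.12312464e-02 6.95403212e+01] [-0.53856118 -0.58868117 -0.7548613 ] 0.03479836079709751 [-2.27829212e-01  3.67053416e-02  1.87811798e-04] [-2.30507199e+01 -8.41246090e-01  1.06690117e+02 -1.16354719e-03
  7.39273961e+01 -2.59074304e+00]
```

View pics/s2c.png

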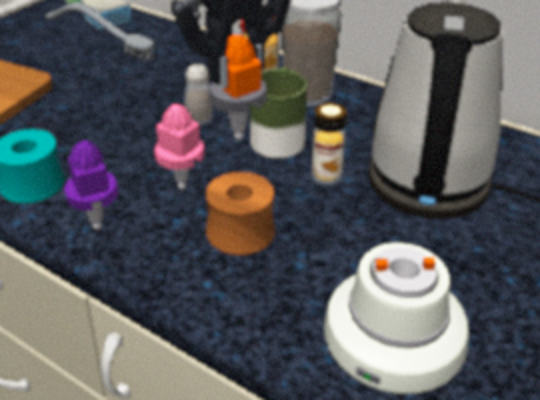

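The reamer is held upright and clear of the stand. Before choosing the approach yaw, I'll locate the kettle.

Run:
```python
from h import *
for u,v in((432,212),(370,165),(500,175)): print("kettle base",atz("scene",(130+u/2,130+v/2),0.01))
c=eyes.grab_frame("top");save(c[100:300,180:480].repeat(2,0).repeat(2,1),"t2.png")
for u,v in((336,165),(380,165)): print(atz("top",(u,v),0))
```

```text
kettle base [ 0.63060557 -0.25440396  0.01      ]
kettle base [ 0.67464323 -0.14556855  0.01      ]
kettle base [ 0.75318033 -0.29688916  0.01      ]
[ 0.6104842  -0.31032724  0.        ]
[ 0.6116704  -0.43990846  0.        ]
```

View pics/t2.png

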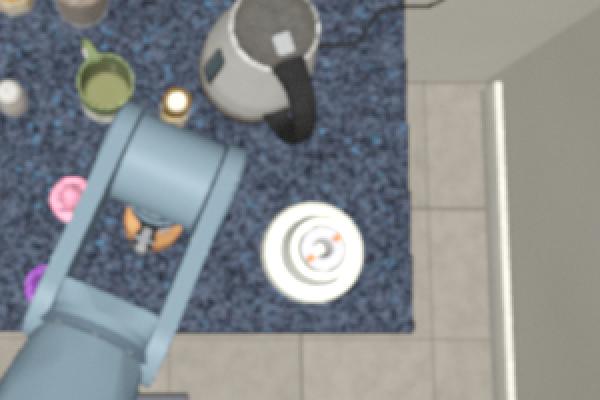

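Request:
carry_out([
  [1,[-0.0168,-0.0056,0],0],
  [1,[-0.0168,-0.0056,0],0],
  [1,[-0.0168,-0.0056,0],0],
  [1,[-0.0168,-0.0056,0],0],
  [1,[-0.0168,-0.0056,0],0],
  [1,[-0.0168,-0.0056,0],0],
  [1,[-0.0168,-0.0056,0],0],
  [1,[-0.0168,-0.0056,0],0],
  [1,[-0.0168,-0.0056,0],0],
  [1,[-0.0168,-0.0056,0],0],
])

```text
time: 8.5
tool_pos: [0.3617, -0.2115, 0.2168]
eef_rot: [-179.9, -0.1, 69.5]
wrist_force: [1.1, -0.7, -2.5]
opening: 0.0352
gripper_force: 60.3
```

Request:
carry_out([
  [1,[0,0,0],6.8],
  [1,[0,0,0],6.8],
  [1,[0,0,0],6.8],
  [1,[0,0,0],6.8],
  [1,[0,0,0],6.8],
  [1,[0,0,0],6.8],
  [1,[0,0,0],6.8],
  [1,[0,0,0],6.8],
  [1,[0,0,0],6.8],
  [1,[0,0,0],6.8],
])

```text
time: 9.33
tool_pos: [0.3623, -0.2109, 0.2168]
eef_rot: [-179.9, 0.1, 1.2]
wrist_force: [-0.0, -0.9, -0.8]
opening: 0.0353
gripper_force: 60.3
```

Request:
carry_out([
  [1,[0,0,0],6.8],
  [1,[0,0,0],6.8],
  [1,[0,0,0],6.8],
  [1,[0,0,0],6.8],
  [1,[0,0,0],6.8],
  [1,[0,0,0],6.8],
  [1,[0,0,0],6.8],
  [1,[0,0,0],6.8],
  [1,[0,0,0],0],
  [1,[0,0,0],0],
])

```text
time: 10.17
tool_pos: [0.3625, -0.2111, 0.2172]
eef_rot: [180.0, 0.1, -52.7]
wrist_force: [-0.2, -0.9, -2.2]
opening: 0.0346
gripper_force: 60.3
```

Run:
```python
from h import *
s=sensors.read_state();T=wcam(s);im=eyes.grab_frame("wrist");save(im,"w3.png");np.save("T3.npy",T)
print(s["time"],s["tool_pos"],s["eef_rot"],s["qpos"],s["wrist_force"],s["opening"])
L=[b for b in blobs(hsv(im,(3,150,120),(18,255,255)),15)]
for b in L: print(b,watz(T,b[1],.108))
print(wproj(T,(.43,-.3005,.1)))
```

```text
10.1667 [ 0.36248555 -0.21111395  0.21720284] [ 1.79986114e+02  1.25266622e-01 -5.26666967e+01] [-4.65258067e+01 -9.07746199e+00  1.14713868e+02 -4.21171913e-04
  7.44896276e+01  9.61409879e+01] [-0.18668282 -0.93684213 -2.22193437] 0.034615306894863064
(np.int32(172), array([258.13,  17.76]), array([254,   9,  10,  19], dtype=int32)) [ 0.44504675 -0.31837472]
(np.int32(126), array([258. ,  81.5]), array([254,  75,   9,  14], dtype=int32)) [ 0.41793699 -0.28259873]
(np.int32(3267), array([100.28, 213.05]), array([ 64, 179,  74,  69], dtype=int32)) [ 0.46396301 -0.10707733]
(np.int32(18), array([242.5, 206. ]), array([234, 206,  18,   1], dtype=int32)) [ 0.36549583 -0.19067539]
(np.int32(32), array([268.5, 206. ]), array([253, 206,  32,   1], dtype=int32)) [ 0.34689003 -0.20486567]
(np.int32(6885), array([259.9 , 267.72]), array([219, 214,  82, 110], dtype=int32)) [ 0.31491474 -0.15027427]
[259.58401099  53.72566624]
```

View pics/w3.png

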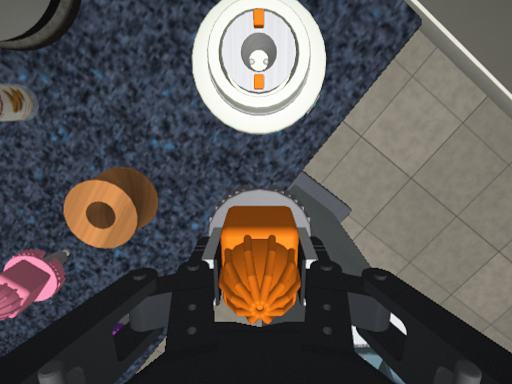

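Both dogs sit on image column 258, so the slot direction (tool x) is already aligned with them. I'll check where the reamer's axis lies along tool x.

Run:
```python
from h import *
T=np.load("T3.npy");s=sensors.read_state()
R=Ro.from_euler("xyz",s["eef_rot"],degrees=True).as_matrix();p=s["tool_pos"]
def tool(uv,dz):
    xy=watz(T,uv,p[2]+dz);return (R.T@(np.array([*xy,p[2]+dz])-p)).round(4)
print("tip",tool((260,311),.0409),"flange front",tool((260,190),-.0171),"block",tool((221,232),.0169),tool((299,232),.0169))
print("mouth-bore centre",watz(T,(259,53),.1),"go",delta((.4315,-.3005)), delta((.430,-.3005)))
```

```text
tip [-0.0045  0.0005 -0.0409] flange front [0.0269 0.0006 0.0171] block [ 0.0174 -0.0167 -0.0169] [ 0.0174  0.0177 -0.0169]
mouth-bore centre [ 0.43069459 -0.30063796] go [ 0.11274131 -0.00063002 -0.00018575] [ 0.11183134  0.00056244 -0.00018399]
```

Request:
carry_out([
  [1,[0.0143,0,0],0],
  [1,[0.0143,0,0],0],
  [1,[0.0143,0,0],0],
  [1,[0.0143,0,0],0],
  [1,[0.0143,0,0],0],
  [1,[0.0143,0,0],0],
  [1,[0.0143,0,0],0],
  [1,[0.0143,0,0],0],
  [1,[0,0,0],0],
  [1,[0,0,0],0],
])

```text
time: 11.05
tool_pos: [0.4318, -0.3028, 0.2176]
eef_rot: [180.0, 0.1, -52.8]
wrist_force: [-0.1, 0.9, -2.2]
opening: 0.035
gripper_force: 60.3
```

Run:
```python
from h import *
s=sensors.read_state();T=wcam(s);w=eyes.grab_frame("wrist");im=eyes.grab_frame("scene");save(w,"w4.png")
print(s["time"],s["tool_pos"],s["eef_rot"],s["wrist_force"],delta((.4307,-.3006)))
u,v=proj("scene",(*s["tool_pos"][:2],.14)).astype(int);print(u,v,proj("scene",(*s["tool_pos"][:2],.132)),proj("scene",(.4307,-.3006,.1)))
a=cv2.resize(im[v-60:v+60,u-50:u+50],None,fx=4,fy=4,interpolation=2);save(a,"s4.png")
```

```text
11.05 [ 0.43182577 -0.30275691  0.21760415] [ 1.79994729e+02  8.90400891e-02 -5.27703723e+01] [-0.0862513   0.8942198  -2.20841547] [-1.62270240e-03 -2.35359925e-04  2.55203623e-06]
335 248 [335.10873295 251.43604178] [331.85547201 263.95546521]
```

View pics/s4.png

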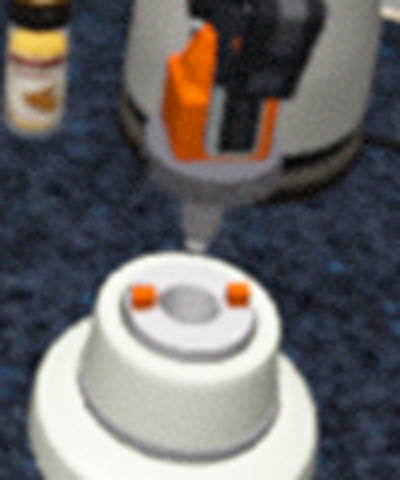

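Two cameras agree on about +1.2 mm along tool x. Now I descend to just above the dogs.

Request:
carry_out([
  [1,[0.0012,0,0.006],0],
  [1,[0,0,0.009],0],
  [1,[0,0,0.009],0],
  [1,[0,0,0.009],0],
  [1,[0,0,0.009],0],
  [1,[0,0,0.008],0],
  [1,[0,0,0.007],0],
  [1,[0,0,0.006],0],
  [1,[0,0,0.004],0],
  [1,[0,0,0],0],
])

```text
time: 11.98
tool_pos: [0.4324, -0.3034, 0.1502]
eef_rot: [180.0, 0.1, -52.9]
wrist_force: [-0.5, 0.5, -2.3]
opening: 0.0351
gripper_force: 60.3
```

Request:
carry_out([
  [1,[0,0,0.001],0],
  [1,[0,0,0.001],0],
  [1,[0,0,0.001],0],
  [1,[0,0,0.001],0],
  [1,[0,0,0.001],0],
  [1,[0,0,0.001],0],
  [1,[0,0,0.001],0],
  [1,[0,0,0.001],0],
  [1,[0,0,0],0],
  [1,[0,0,0],0],
])

```text
time: 12.82
tool_pos: [0.4327, -0.3038, 0.1432]
eef_rot: [-180.0, 0.0, -52.9]
wrist_force: [-0.7, -0.4, -1.1]
opening: 0.0347
gripper_force: 60.3
```

Request:
carry_out([
  [1,[0,0,0.0005],0],
  [1,[0,0,0.0005],0],
  [1,[0,0,0.0005],0],
  [1,[0,0,0],0],
  [1,[0,0,0],0],
  [1,[0,0,0],0],
  [1,[0,0,0],0],
  [1,[0,0,0],0],
  [1,[0,0,0],0],
  [1,[0,0,0],0],
])

```text
time: 13.65
tool_pos: [0.4328, -0.3038, 0.1418]
eef_rot: [180.0, 0.0, -52.9]
wrist_force: [0.3, 1.1, -1.4]
opening: 0.035
gripper_force: 60.3
```

Request:
carry_out([
  [1,[0,0,0.0005],0],
  [1,[0,0,0.0005],0],
  [1,[0,0,0.0005],0],
  [1,[0,0,0],0],
  [1,[0,0,0],0],
  [1,[0,0,0],0],
  [1,[0,0,0],0],
  [1,[0,0,0],0],
  [1,[0,0,0],0],
  [1,[0,0,0],0],
])

```text
time: 14.48
tool_pos: [0.4328, -0.3038, 0.1403]
eef_rot: [180.0, 0.0, -52.9]
wrist_force: [0.1, 0.7, -3.1]
opening: 0.035
gripper_force: 60.3
```

Request:
carry_out([
  [1,[0,0,0.0005],0],
  [1,[0,0,0.0005],0],
  [1,[0,0,0.0005],0],
  [1,[0,0,0],0],
  [1,[0,0,0],0],
  [1,[0,0,0],0],
  [1,[0,0,0],0],
  [1,[0,0,0],0],
  [1,[0,0,0],0],
  [1,[0,0,0],0],
])

```text
time: 15.32
tool_pos: [0.433, -0.3038, 0.1389]
eef_rot: [-180.0, -0.0, -52.9]
wrist_force: [3.3, 0.6, -0.6]
opening: 0.0352
gripper_force: 60.5
```

Request:
carry_out([
  [1,[0,0,0.0005],0],
  [1,[0,0,0.0005],0],
  [1,[0,0,0.0005],0],
  [1,[0,0,0],0],
  [1,[0,0,0],0],
  [1,[0,0,0],0],
  [1,[0,0,0],0],
  [1,[0,0,0],0],
  [1,[0,0,0],0],
  [1,[0,0,0],0],
])

```text
time: 16.15
tool_pos: [0.4332, -0.3037, 0.1374]
eef_rot: [-180.0, -0.0, -52.9]
wrist_force: [5.8, 2.1, 1.6]
opening: 0.0348
gripper_force: 60.7
```

Contact pushes toward tool −y by about 6 N. I'll relieve that sideways before pressing further.

Request:
carry_out([
  [1,[0,-0.0005,0],0],
  [1,[0,-0.0005,0],0],
  [1,[0,0,0.0003],0],
  [1,[0,0,0.0003],0],
  [1,[0,0,0],0],
  [1,[0,0,0],0],
  [1,[0,0,0],0],
  [1,[0,0,0],0],
  [1,[0,0,0],0],
  [1,[0,0,0],0],
])

```text
time: 16.98
tool_pos: [0.4336, -0.3034, 0.1368]
eef_rot: [180.0, -0.0, -52.9]
wrist_force: [1.7, 0.7, 5.2]
opening: 0.0352
gripper_force: 61.2
```

Request:
carry_out([
  [1,[0,-0.0003,0],0],
  [1,[0,0,0.0004],0],
  [1,[0,0,0.0004],0],
  [1,[0,0,0.0004],0],
  [1,[0,0,0],0],
  [1,[0,0,0],0],
  [1,[0,0,0],0],
  [1,[0,0,0],0],
  [1,[0,0,0],0],
  [1,[0,0,0],0],
])

```text
time: 17.82
tool_pos: [0.4335, -0.303, 0.1351]
eef_rot: [180.0, 0.0, -52.9]
wrist_force: [-0.8, -3.3, -1.9]
opening: 0.0353
gripper_force: 60.4
```

Request:
carry_out([
  [1,[0.0002,0.0002,0.0004],0],
  [1,[0,0,0.0004],0],
  [1,[0,0,0.0004],0],
  [1,[0,0,0],0],
  [1,[0,0,0],0],
  [1,[0,0,0],0],
  [1,[0,0,0],0],
  [1,[0,0,0],0],
  [1,[0,0,0],0],
  [1,[0,0,0],0],
])

```text
time: 18.65
tool_pos: [0.4335, -0.303, 0.1338]
eef_rot: [180.0, 0.1, -52.9]
wrist_force: [-0.3, -1.2, -6.4]
opening: 0.0348
gripper_force: 60.3
```

The catch is now drawing it down; follow it home.

Request:
carry_out([
  [1,[0,0,0.0004],0],
  [1,[0,0,0.0004],0],
  [1,[0,0,0.0004],0],
  [1,[0,0,0],0],
  [1,[0,0,0],0],
  [1,[0,0,0],0],
  [1,[0,0,0],0],
  [1,[0,0,0],0],
  [1,[0,0,0],0],
  [1,[0,0,0],0],
])

```text
time: 19.48
tool_pos: [0.4336, -0.3031, 0.1329]
eef_rot: [180.0, 0.0, -52.9]
wrist_force: [-3.2, 1.8, -0.9]
opening: 0.0351
gripper_force: 60.7
```

Request:
carry_out([
  [1,[0,0,0.0004],0],
  [1,[0,0,0.0004],0],
  [1,[0,0,0],0],
  [1,[0,0,0],0],
  [1,[0,0,0],0],
  [1,[0,0,0],0],
  [1,[0,0,0],0],
  [1,[0,0,0],0],
  [1,[0,0,0],0],
  [1,[0,0,0],0],
])

```text
time: 20.32
tool_pos: [0.4335, -0.303, 0.1321]
eef_rot: [180.0, 0.1, -52.9]
wrist_force: [-4.3, 2.4, -0.6]
opening: 0.035
gripper_force: 60.8
```

Request:
carry_out([
  [1,[-0.0005,0.0002,0],0],
  [1,[-0.0003,0,0],0],
  [1,[0,0,0.0004],0],
  [1,[0,0,0.0004],0],
  [1,[0,0,0],0],
  [1,[0,0,0],0],
  [1,[0,0,0],0],
  [1,[0,0,0],0],
  [1,[0,0,0],0],
  [1,[0,0,0],0],
])

```text
time: 21.15
tool_pos: [0.4334, -0.3029, 0.1318]
eef_rot: [-180.0, -0.0, -52.9]
wrist_force: [-2.1, 2.4, 3.9]
opening: 0.0354
gripper_force: 61.0
```

Request:
carry_out([
  [1,[0,0,0.0004],0],
  [1,[0,0,0.0004],0],
  [1,[0,0,0],0],
  [1,[0,0,0],0],
  [1,[0,0,0],0],
  [1,[0,0,0],0],
  [1,[0,0,0],0],
  [1,[0,0,0],0],
  [1,[0,0,0],0],
  [1,[0,0,0],0],
])

```text
time: 21.98
tool_pos: [0.4334, -0.303, 0.1317]
eef_rot: [-180.0, -0.0, -52.9]
wrist_force: [-4.2, 4.1, 9.8]
opening: 0.0352
gripper_force: 62.2
```

It stops hard at z 0.1317, the predicted home height. Ease off, open and retreat.

Request:
carry_out([
  [1,[-0.0005,0,-0.0006],0],
  [1,[0,0,-0.0004],0],
  [1,[0,0,0],0],
  [0,[0,0,0],0],
  [0,[0,0,0],0],
  [0,[0,0,0],0],
  [0,[0,0,0],0],
  [0,[0,0,0],0],
  [0,[0,0,0],0],
  [0,[0,0,0],0],
])

```text
time: 22.82
tool_pos: [0.4328, -0.3024, 0.1317]
eef_rot: [180.0, -0.0, -52.9]
wrist_force: [-0.0, 0.6, 0.4]
opening: 0.0855
gripper_force: 0.0
```

Request:
carry_out([
  [0,[0,0,0],0],
  [0,[0,0,0],0],
  [0,[0,0,-0.006],0],
  [0,[0,0,-0.012],0],
  [0,[0,0,-0.015],0],
  [0,[0,0,-0.015],0],
  [0,[0,0,-0.015],0],
  [0,[0,0,-0.015],0],
  [0,[0,0,-0.012],0],
  [0,[0,0,0],0],
])

```text
time: 23.65
tool_pos: [0.4341, -0.3037, 0.2256]
eef_rot: [-180.0, -0.3, -52.9]
wrist_force: [0.7, -0.8, 0.3]
opening: 0.0852
gripper_force: 0.0
```

Request:
carry_out([
  [0,[-0.015,0,0],0],
  [0,[-0.015,0,0],0],
  [0,[-0.015,0,0],0],
  [0,[-0.015,0,0],0],
  [0,[-0.015,0,0],0],
  [0,[-0.015,0,0],0],
  [0,[-0.015,0,0],0],
  [0,[0,0,0],0],
  [0,[0,0,0],0],
  [0,[0,0,0],0],
])

```text
time: 24.48
tool_pos: [0.3699, -0.2192, 0.2219]
eef_rot: [-180.0, -0.1, -52.9]
wrist_force: [0.3, 0.5, 0.2]
opening: 0.0855
gripper_force: 0.0
```

Run:
```python
from h import *
s=sensors.read_state();print(s["time"],s["tool_pos"],s["opening"])
im=eyes.grab_frame("scene");w=eyes.grab_frame("wrist")
save(np.hstack([cv2.resize(im[180:340,270:400],(390,480),interpolation=2),cv2.resize(w[:300,130:386],(410,480))]),"f.png")
```

```text
24.4833 [ 0.36985322 -0.21920038  0.22185026] 0.08551069758986382
```

View pics/f.png

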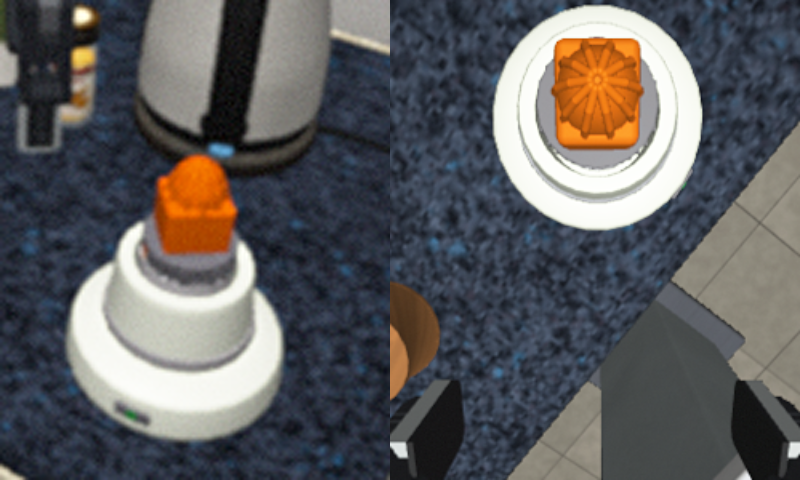

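The reamer sits upright and flush on the spindle, with no gap at the dogs, and the gripper is clear of it.

```bash
python3 -c "
from bench import job;print(job.hand_in())"
```

```text
the job is handed in; nothing more can be done
None
```

The reamer is fitted on the juicer's spindle and released: it stopped at the predicted home height, I felt the catch pull it down, and I handed the job in at about 24.5 s (the hand-in returned no verdict).

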